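Close the readout box and hold its recessed reset in with a screwdriver

ROBOT

A 6-joint arm with a two-finger parallel gripper is mounted at the origin on the work surface. World frame = base frame: x ahead of the robot, y to its left, z up, the work surface at z = 0. Lengths are in m, angles in degrees, forces in N, time in s.
With the tool pointing down it reaches from about 0.4 to 0.825 m from the base axis. Payload 7 kg.
Tool frame: the origin (TCP) lies at the very end of the fingers, on their centre line; the grasp point (between the pads) lies 19 mm behind it (r.grasp_offset is the z of the grasp point in the tool frame, in m); z points along the fingers, y is the direction in which the jaws open and shut (so a half turn about z gives the same grasp; the last joint's range is limited). The gripper opens to 88 mm and grips with 3 to 60 N. Pads are 19 mm wide; open, the fingers measure 130 mm over their backs; the gripper's body (78 mm by 193 mm) begins 47 mm behind the grasp point.
Start: joints at [16.507, 20.546, 0.682, 0, -70.136, -16.507], TCP at [0.675, -0, 0.227] pointing down, gripper open.
Joint ranges: [-176.03, 176.03], [-82.01, 121.73], [-58.28, 71.71], [-173.87, 95.51], [-174.79, -0.11], [-173.66, 173.66]. Speed limits (degrees/s): [136.94, 136.94, 172.46, 180, 180, 180].

INTERFACE

Orientations are given as [roll, pitch, yaw] about the fixed x, y, z axes, in that order (R = Rz(yaw) Ry(pitch) Rx(roll)).
In Python, from plant import r, capture, calibration, order gives the robot as it stands.
- The arm moves only by the tool servo_tool, never from a script. Its arguments are lists of equal length, an entry for each row: "grip": the closure, from -1 (fully open) to 1 (shut), so that 0 is half open; "translation": the shift along the tool's x, y, z in m, a list of three; "turn": the turn about the tool's z in rad. A call has 1 to 10 rows; each row is the pose to reach, as a shift and turn from the pose commanded when the call began, along the tool's axes at that moment; what a row does not reach only later rows make up. A row lasts 1/12 s, in which the tool goes at most 41.7 mm and 7.16 degrees, less where a joint would pass 70% of its speed; a pose out of reach is approached as far as the arm can. A call with a gripper value outside its range is refused whole. The fingers move at their own pace and stop on an object; "newtons" is the grip in N (left out, the last holds). Time passes only in rows, so rows that repeat a pose let the fingers close. It gives the time, the measured TCP pose, the force and the opening at its end, in the units of the state.
- r.get_state(): the state, without advancing time (a new reading comes with each control period).
- capture(name): name is "scene" or "side" or "wrist"; returns (picture, depth): 480x640x3 uint8, blue, green, red; 480x640 float32, m along the optical axis (not along the pixel's ray), 0 where there is no reading.
- calibration(name): a dict with "fx", "fy", "cx", "cy" (pixels), "view" (4x4, takes a point from world to camera coordinates). Camera axes: x right, y up, looking along -z (the intrinsics and any distortion apply to the point x, -y, -z); pixel columns grow to the right and rows downward; lengths in m; the calibration is good to about 2 mm. The wrist camera is an equidistant fisheye: a pixel r from the principal point sees the ray r / f radians off the axis. A picture is of the moment at which its call begins: read the wrist's pose just before it. calibration takes no time and is no camera call; for the wrist camera it gives the pose at the moment of the call.
- order.close_job(): hands the job in, once; it reports no verdict.
The state is a dict: "time_s": time; "joints": joint angles; "qd": joint speeds; "joint_torque": joint torques, N m; "tcp_pos": TCP position; "eef_rot": TCP orientation; "contact_force": force on the tool from outside, world axes, zero at the start; "moment": the same for the moment, N m; "gripper_width": finger opening in m.
Only numpy, scipy, OpenCV 4.12 (cv2) and the standard library are available. Lean on these libraries where they do the work, as an engineer would, in place of code of your own. Each camera call takes 0.05 s, during which the arm holds its last target.

TASK

The new back-up battery is in the lathe's readout control box, so swing its hinged cover fully shut. Then take the slimmest of the three screwdrivers from the rack, reach it down through the round hole in the shut cover and press the recessed reset button all the way in. Finish while still gripping that screwdriver by its handle and holding the button down, with the other tools and parts left where they are.

Things in the scene. Friction and masses are not known exactly. Their poses are not given: they have to be found in the camera images.
- housing: Light grey control box on its back, screwed to the bench: open-topped, 180 (x) by 140 (y) by 80 mm high, walls 5 mm; 6 mm high ears reach 111 mm out either way along x. Origin: centre of underside, z up. Cover hinged along the top edge of its -y side. At x -35, y +25 mm inside: reset switch, a black tower 40 by 36 mm, top 62 mm above the bench, with a 16 mm round well for the button.
- cover (a joint): Cover's hinge, rad: 0 = fully shut on the rim, grows as it opens, 1.57 = upright, stop at 1.9. Stiff friction hinge: stays where it is left, needs 2 to 3 N at the free edge, and does not fall shut: push it all the way home. Cover: flat light grey plate 180 mm along the hinge, 140 mm from hinge to free edge, 8 mm thick. Shut, its top face is 88 mm above the bench.
- cover_hinge (a point): Middle of the cover's hinge line, at (0, -70, 80) mm in the box's frame, same axes; the line runs along x. At cover angle a, a point of the cover's inner face r from the hinge lies r cos a along the box's +y and r sin a up from here; the outer face is 8 mm beyond.
- cover_edge (a point): Middle of the cover's free edge, on its outer face: 140 mm from the hinge line. Axes move with the cover: x along the hinge, y from hinge to free edge, z out of the outer face (up when shut).
- cover_hole (a point): Centre of the round hole through the cover, at the outer face: 13 mm diameter, 2 mm chamfer at the mouth; 95 mm from the hinge line, 35 mm towards the box's -x from the cover's middle. Shut, it is straight above the button, at (-35, 25, 88) mm in the box's frame. Axes as cover_edge.
- reset_button (a joint): Travel of the recessed reset button, m: 0 = out, 0.005 = fully in; moves straight down. A spring returns it: about 2 N to start it, 5.6 N fully in.
- button_top (a point): Centre of the button's flat top: a light grey cap 12 mm in diameter, at (-35, 25, 52) mm in the box's frame when out: 10 mm below the rim of its well and 36 mm below the outer face of the shut cover. Axes are those of the box.
- rack: Steel screwdriver rack screwed to the bench: level plate 56 (x) by 230 mm (y), 4 mm thick, top 95 mm above the bench, on end cheeks with feet. Three 12 mm holes along its y at -75, 0, +75 mm; in each hangs a screwdriver, handle up, its shoulder resting on the plate. Origin: on the bench under the middle hole, z up.
- slim_driver: Slimmest screwdriver, upright in any of the three holes: black round handle 20 mm diameter, 85 mm long (thinnest and shortest of the three); steel shaft with flat blade 5 mm diameter, 75 mm long; about 45 g. Origin: on the axis at the handle's underside (shoulder); z up through the handle: handle 0 to +85 mm, shaft 0 to -75 mm. Loose: lifts straight out.
- driver_handle (a point): Middle of the slim screwdriver's handle, 42.5 mm above the shoulder.
- driver_tip (a point): Tip of the slim screwdriver's blade, 75 mm below the shoulder.
- cross_driver: Bystander: middle-sized cross-head screwdriver in the rack, black handle 27 mm in diameter and 95 mm long, shaft 8 mm in diameter and 80 mm long. Origin and axes as the slim one.
- big_driver: Bystander: heavy flat screwdriver in the rack, black handle 33 mm in diameter and 105 mm long, shaft 10 mm in diameter and 82 mm long. Origin and axes as the slim one.
- tool_holder: Bystander: dark steel lathe tool holder, block 70 by 36 by 45 mm (studs to 59 mm) with a bright square tool bit running out 42 mm beyond its +x end. Origin: underside of the block.
- bushing: Bystander: turned steel flanged bushing standing on its flange, flange 60 mm in diameter, 38 mm high. Origin: centre of its underside.
Not all that is in view belongs to the job. Leave any blue look-alike of the slim_driver alone.

How it is judged (in metres and radians):
On the way, in this order (a step that is already met when the one before it is completed fails the run):
1. the cover is swung fully shut (value of joint cover below 0.03 rad), for 0.2 s.
2. the slim screwdriver, gripped and through the hole of the shut cover, holds the reset button in (value of joint cover below 0.03 rad and value of joint reset_button above 0.004 m and contact force between slim_driver and reset_button above 2 N and contact force between the fingers and slim_driver above 1 N), for 0.3 s.
At the end, for the whole second after the job is handed in: Cover shut (0.03 rad); slim screwdriver at rest, handle between the fingers, tip 30 mm or more below the cover hole and within 8 mm of the button's centre, holding the button at least 4 of its 5 mm in with over 2 N; the other tools and parts within 30 mm of where they started (all of step 2 and horizontal distance between driver_tip and button_top below 0.008 m and z of driver_tip in the frame of cover_hole below -0.03 m and distance between the grasp point and driver_handle below 0.05 m and linear speed of slim_driver below 0.02 m/s and distance of each of cross_driver, big_driver, tool_holder, bushing from where it was at the start of the episode below 0.03 m); the arm keeps its last pose, push and grip.
It fails at once if another screwdriver is disturbed (distance of any of cross_driver, big_driver from where it was at the start of the episode above 0.03 m).
It fails at once if the tool holder or the bushing is disturbed (distance of any of tool_holder, bushing from where it was at the start of the episode above 0.03 m).
It also fails if it takes over 61 s, if anything falls off the work surface, if the arm or the gripper's body presses on something with over 40 N, if the wrist force passes 120 N, or if a joint passes its speed limit or range.

## Working session

There is one attempt and no reset: what is moved stays moved. The work goes in short steps, Python scripts to look and compute and a tool call to move; the robot and the scene stay as the last step left them, time stands still between calls to the robot, and variables do not carry over. Pictures are saved under pics/ and viewed, and the job is handed in when it is done.

Besides the shell and the picture viewer there is one more tool, called after "Call:" as name([rows], argument=value, ...), one row to a line, values as JSON. servo_tool: Moves the arm, as the interface text tells. Its arguments: {"type":"object","properties":{"grip":{"type":"array","items":{"type":"number"}},"translation":{"type":"array","items":{"type":"array","items":{"type":"number"}}},"turn":{"type":"array","items":{"type":"number"}},"newtons":{"type":"number"}},"required":["grip","translation","turn"]}

```bash
ls; mkdir -p pics; python3 - <<'E'
from plant import r,capture,calibration
import cv2,numpy as np
print(r.get_state(), r.grasp_offset)
for n in ["scene","side","wrist"]:
    c=calibration(n); print(n,c)
    p,d=capture(n); cv2.imwrite(f"pics/{n}0.png",p); np.savez(f"pics/{n}0.npz",p=p,d=d,**{k:c[k] for k in("fx","fy","cx","cy","view")})
E
```

```text
pics
{'time_s': 0.0, 'joints': array([ 1.65058952e+01,  2.05908461e+01,  6.34978983e-01, -2.19244769e-02,
       -7.01360147e+01, -1.65068345e+01]), 'qd': array([ 0.03652908,  0.03459692, -0.0740368 ,  0.07927717,  0.0628614 ,
       -0.00834782]), 'joint_torque': array([-8.00930356e-04, -5.82726967e+01,  2.93058443e+01,  6.99745238e+00,
        6.93249181e-03, -2.06530804e-04]), 'tcp_pos': array([ 6.74513993e-01, -2.61442573e-05,  2.25632818e-01]), 'eef_rot': array([ 1.79906048e+02, -6.34803314e-03, -9.00084003e+01]), 'contact_force': array([ 0.28894913, -0.19485771, -0.23891707]), 'moment': array([ 0.00367482, -0.01271693,  0.0037773 ]), 'gripper_width': 0.08772796780378873} -0.0188
scene {'fx': 590.8732770205262, 'fy': 590.8732770205262, 'cx': 325.69004131839296, 'cy': 227.4329498940771, 'view': array([[-0.39009089,  0.92076558,  0.00445404,  0.21288188],
       [-0.51876811, -0.22377225,  0.82510947,  0.2030061 ],
       [ 0.76072909,  0.31955707,  0.56495533, -1.57382097],
       [ 0.        ,  0.        ,  0.        ,  1.        ]])}
side {'fx': 492.9430314103199, 'fy': 492.9430314103199, 'cx': 321.82902772249423, 'cy': 237.68509801868072, 'view': array([[-0.90695437, -0.42103769,  0.01269019,  0.51123537],
       [ 0.27521624, -0.56949621,  0.77455154, -0.2136067 ],
       [-0.31888837,  0.70597545,  0.63238348, -0.85473911],
       [ 0.        ,  0.        ,  0.        ,  1.        ]])}
wrist {'fx': 371.64829954431775, 'fy': 371.64829954431775, 'cx': 317.03241835731995, 'cy': 242.46881315399824, 'view': array([[-9.99999267e-01,  1.83729480e-04,  1.19638771e-03,
         6.73052808e-01],
       [-5.11099890e-04, -9.60068567e-01, -2.79764339e-01,
         3.50485610e-02],
       [ 1.09721328e-03, -2.79764746e-01,  9.60067958e-01,
        -3.90004664e-01],
       [ 0.00000000e+00,  0.00000000e+00,  0.00000000e+00,
         1.00000000e+00]])}
```

View pics/scene0.png

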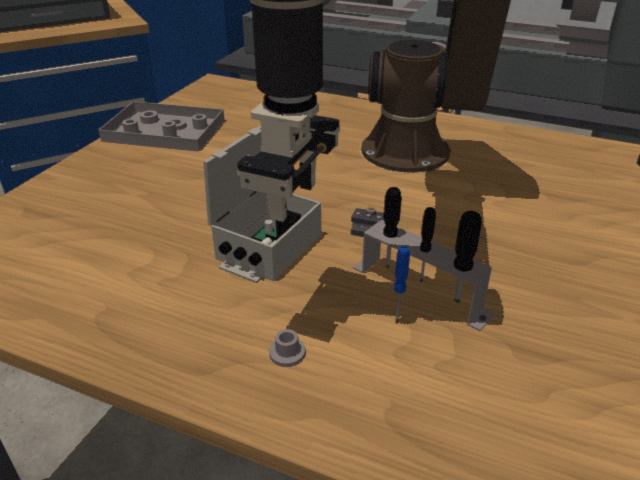

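View pics/side0.png

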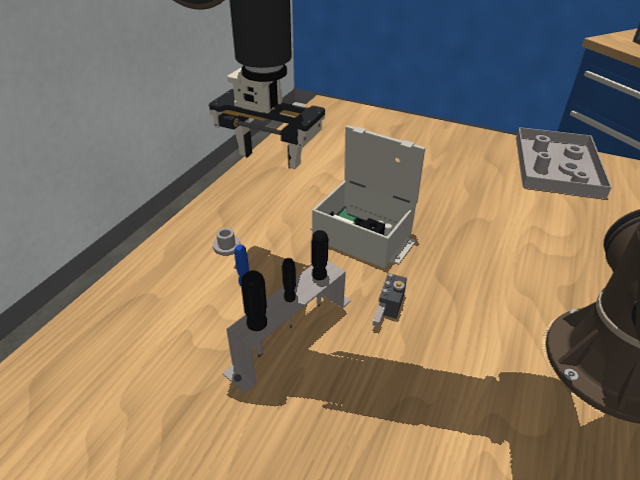

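View pics/wrist0.png

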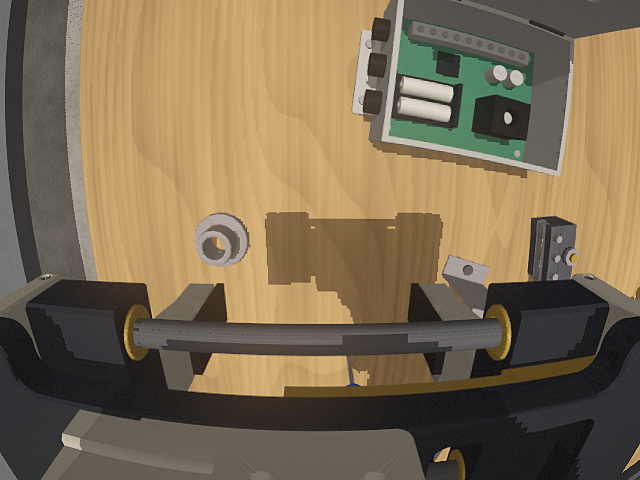

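Candidates for the slim driver are black handles at scene (392,212), (428,230) and (467,240), and the blue look-alike at (402,272). The middle one, (428,230), is thinnest and shortest. Next I'll check it in a crop and measure.

```bash
cat > h.py <<'E'
import numpy as np,cv2
def load(n):
    z=np.load(f"pics/{n}.npz"); return z
def cloud(z):
    d=z['d']; v,u=np.mgrid[0:480,0:640]
    x=(u-z['cx'])/z['fx']*d; y=-(v-z['cy'])/z['fy']*d
    P=np.stack([x,y,-d,np.ones_like(d)],-1)
    return (P@np.linalg.inv(z['view']).T)[...,:3]
def proj(z,p):
    q=z['view']@np.append(p,1); return np.array([z['cx']+z['fx']*q[0]/-q[2], z['cy']-z['fy']*q[1]/-q[2]])
E
python3 - <<'E'
from h import *
s=load("scene0"); t=load("side0")
a=cv2.resize(s['p'][170:340,330:510],None,fx=3.3,fy=3.3,interpolation=cv2.INTER_CUBIC)
cv2.imwrite("pics/c1.png",a)
b=cv2.resize(t['p'][110:400,200:430],None,fx=2,fy=2,interpolation=cv2.INTER_CUBIC)
cv2.imwrite("pics/c2.png",b)
for nm,z,pts in(("scene",s,[(392,212),(428,230),(467,240),(402,265),(287,340),(393,203),(429,212),(469,218),(450,262),(375,240),(365,215)]),("side",t,[(255,300),(289,280),(320,256),(242,262),(226,240),(397,290),(305,290)])):
    C=cloud(z)
    print(nm)
    for u,v in pts: print((u,v),C[v,u].round(4))
E
```

```text
scene
(392, 212) [0.5259 0.119  0.1501]
(428, 230) [0.5455 0.1905 0.1433]
(467, 240) [0.5716 0.261  0.1593]
(402, 265) [0.6482 0.1757 0.1361]
(287, 340) [0.7664 0.0242 0.0177]
(393, 203) [0.5289 0.1203 0.1711]
(429, 212) [0.5449 0.1883 0.1792]
(469, 218) [0.5688 0.2579 0.1999]
(450, 262) [0.5574 0.2374 0.0965]
(375, 240) [0.4967 0.0819 0.0592]
(365, 215) [0.4029 0.0283 0.0464]
side
(255, 300) [0.5475 0.2752 0.1643]
(289, 280) [0.5303 0.2011 0.1478]
(320, 256) [0.5089 0.1299 0.1506]
(242, 262) [0.63   0.1845 0.134 ]
(226, 240) [0.7668 0.0466 0.0313]
(397, 290) [0.3889 0.0454 0.0452]
(305, 290) [0.5205 0.1644 0.0961]
```

View pics/c1.png

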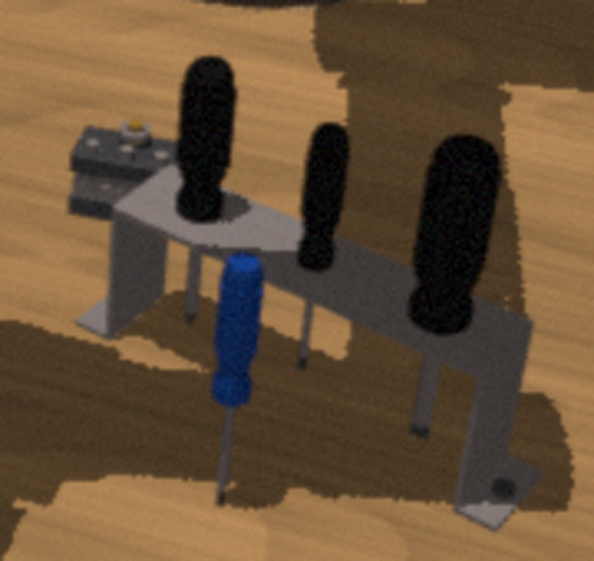

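View pics/c2.png

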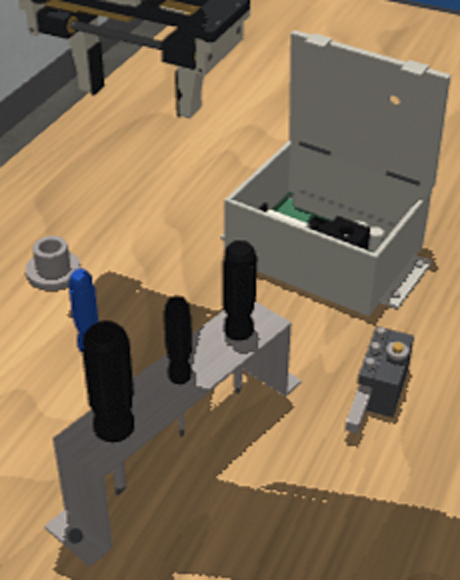

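```bash
python3 - <<'E'
from h import *
s=load("scene0"); t=load("side0")
# drivers: centreline triangulation
def rays(z,u,v):
    Vi=np.linalg.inv(z['view']); d=np.array([(u-z['cx'])/z['fx'],-(v-z['cy'])/z['fy'],-1.]); 
    return Vi[:3,3],(Vi[:3,:3]@d)/np.linalg.norm(d)
win={'cross':((380,405,180,240),(308,332,228,282)),'slim':((418,440,200,255),(280,298,256,304)),'big':((450,485,205,275),(240,270,268,332))}
for n,(a,b) in win.items():
    res=[]
    for z,(u0,u1,v0,v1) in((s,a),(t,b)):
        C=cloud(z); g=z['p'].max(-1)
        m=np.zeros((480,640),bool); m[v0:v1,u0:u1]=(g[v0:v1,u0:u1]<45)&(C[v0:v1,u0:u1,2]>0.096)
        P=C[m]; 
        # axis: each row's mid
        ys,xs=np.nonzero(m); 
        # line in image: plane through camera; mid pts with height
        mids=[]
        for r in np.unique(ys):
            x=xs[ys==r]; mids.append(((x.min()+x.max())/2,r,C[r,x,2].mean(), x.max()-x.min()+1))
        mids=np.array(mids)[3:-3]
        res.append((z,mids)); print(n,'rows',ys.min(),ys.max(),'zmax',P[:,2].max(), 'med w px',np.median(mids[:,3]),'xy mean',P[:,:2].mean(0))
    # plane normals (vertical-ish planes): solve xy from each plane at height 0.14 
    A=[];B=[]
    for z,mids in res:
        Vi=np.linalg.inv(z['view']);c=Vi[:3,3]
        D=np.array([rays(z,u,v)[1] for u,v,_,_ in mids]); nrm=np.linalg.svd(D)[2][2]
        A.append(nrm);B.append(nrm@c)
    A=np.array(A);B=np.array(B)
    for h in(0.1,0.14,0.18): print(h,np.linalg.solve(A[:,:2],B-A[:,2]*h).round(4))
# box
S=cloud(s);T=cloud(t)
for nm,z,C in(("scene",s,S),("side",t,T)):
    g=z['p'].astype(int); 
    m=(C[...,2]>0.072)&(C[...,2]<0.086)&(C[...,0]>0.3)&(C[...,0]<0.75)&(C[...,1]>-0.3)&(C[...,1]<0.08)&(z['d']>0)
    P=C[m]; rect=cv2.minAreaRect(P[:,:2].astype(np.float32)*1000); print(nm,m.sum(),rect, cv2.boxPoints(rect).round(1).tolist())
    m=(C[...,2]>0.1)&(C[...,2]<0.22)&(C[...,0]>0.35)&(C[...,0]<0.66)&(C[...,1]>-0.3)&(C[...,1]<-0.03)&(z['d']>0)&(g.max(-1)-g.min(-1)<25)&(g.max(-1)>70)
    P=C[m]; 
    for _ in range(5):
        c=np.median(P,0);c=P.mean(0); n=np.linalg.svd(P-c,full_matrices=False)[2][2]; e=np.abs((P-c)@n); P=P[e<max(0.003,np.median(e)*2)]
    print('cover',len(P),c,n,P.min(0),P.max(0), e.max())
E
```

```text
cross rows 188 236 zmax 0.7206881103571411 med w px 15.0 xy mean [0.52785269 0.11882131]
cross rows 231 279 zmax 0.6994846203798761 med w px 15.0 xy mean [0.51087851 0.12805019]
0.1 [0.5165 0.1158]
0.14 [0.5165 0.1157]
0.18 [0.5165 0.1156]
slim rows 208 252 zmax 0.7206881103571411 med w px 12.0 xy mean [0.54742612 0.19014489]
slim rows 259 301 zmax 0.6994846203798761 med w px 13.0 xy mean [0.5311714  0.20009058]
0.1 [0.5382 0.1882]
0.14 [0.5378 0.1883]
0.18 [0.5373 0.1884]
big rows 211 271 zmax 0.7206881103571411 med w px 22.0 xy mean [0.57215923 0.26102806]
big rows 271 330 zmax 0.6994846203798761 med w px 22.0 xy mean [0.55006678 0.27333435]
0.1 [0.5601 0.2601]
0.14 [0.5597 0.2597]
0.18 [0.5594 0.2593]
scene 1212 ((536.6336059570312, -67.90635681152344), (282.02276611328125, 191.27508544921875), 80.52044677734375) [[419.1000061035156, -191.1999969482422], [607.7000122070312, -222.6999969482422], [654.2000122070312, 55.400001525878906], [465.5, 86.9000015258789]]
cover 903 [ 0.54984901 -0.20298542  0.16820077] [-0.12143317 -0.99065734  0.0620647 ] [ 0.43757401 -0.21641732  0.10005814] [ 0.61046924 -0.18626101  0.21996258] 0.0029969340361018027
side 1120 ((525.6543579101562, -132.20957946777344), (151.79620361328125, 183.2834930419922), 83.224609375) [[425.70001220703125, -196.8000030517578], [607.7000122070312, -218.39999389648438], [625.5999755859375, -67.69999694824219], [443.6000061035156, -46.0]]
cover 3366 [ 0.51285299 -0.19500127  0.16130502] [ 0.11672445  0.99128003 -0.06114983] [ 0.42704576 -0.21130629  0.10002278] [ 0.60591448 -0.17975795  0.21999647] 0.0029924570401277293
```

The picked handle is confirmed in both crops: middle of the rack, thinnest and shortest, black. It stands at about (0.538, 0.188). The box yaw is about -6.7° and the cover is at about 1.51 rad, with its hinge near (0.518, -0.198). First I move behind the cover.

Call:
servo_tool([
  [0.02, 0.015, -0.035],
  [0.05, 0.035, -0.06],
  [0.08, 0.055, -0.065],
  [0.11, 0.075, -0.065],
  [0.14, 0.095, -0.065],
  [0.17, 0.115, -0.065],
  [0.2, 0.135, -0.065],
  [0.225, 0.15, -0.065],
  [0.236, 0.16, -0.065],
  [0.236, 0.16, -0.065],
], grip=[-1, -1, -1, -1, -1, -1, -1, -1, -1, -1], turn=[0.05, 0.1, 0.117, 0.117, 0.117, 0.117, 0.117, 0.117, 0.117, 0.117], newtons=20)

```text
time_s: 0.98
tcp_pos: [0.513, -0.2379, 0.2918]
eef_rot: [180.0, -0.0, -96.9]
contact_force: [0.4, 0.5, 0.8]
gripper_width: 0.0874
```

```bash
python3 - <<'E'
from plant import r,capture,calibration
import cv2
s=r.get_state();print(s['time_s'],s['tcp_pos'],s['eef_rot'],s['contact_force'])
p,d=capture("side"); cv2.imwrite("pics/side1.png",p)
E
```

```text
0.9833 [ 0.51303421 -0.23791226  0.29176751] [ 1.79990786e+02 -9.05451592e-04 -9.68624713e+01] [0.40738196 0.46571318 0.75161672]
```

View pics/side1.png

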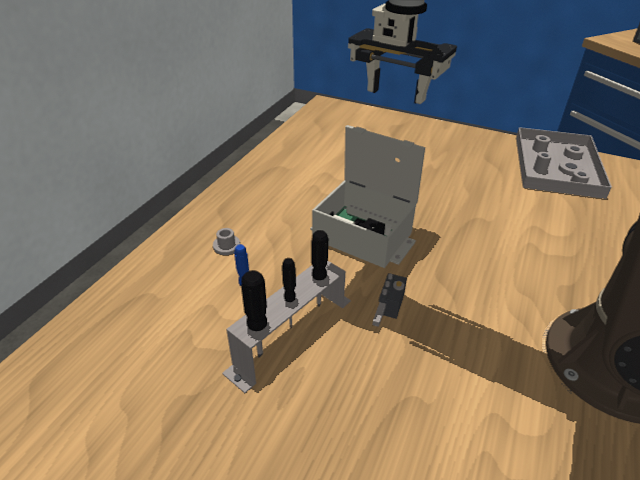

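The gripper hangs behind the upright cover (cover around (385,165), fingers at (370,80) and (420,90)) and is clear of it. Next I go down and start pushing.

Call:
servo_tool([
  [0, 0, 0.03],
  [0, 0, 0.06],
  [0, 0, 0.085],
  [0, 0, 0.094],
  [-0.01, 0, 0.094],
  [-0.02, 0, 0.094],
  [-0.03, 0, 0.094],
  [-0.042, 0, 0.094],
  [-0.054, 0, 0.094],
  [-0.064, 0, 0.098],
], grip=[-1, -1, -1, -1, -1, -1, -1, -1, -1, -1], turn=[0, 0, 0, 0, 0, 0, 0, 0, 0, 0])

```text
time_s: 1.87
tcp_pos: [0.5235, -0.171, 0.1952]
eef_rot: [-179.8, -0.0, -96.7]
contact_force: [-0.3, -0.4, 2.1]
gripper_width: 0.0876
```

```bash
python3 - <<'E'
from plant import r,capture,calibration
import cv2
s=r.get_state();print(s['time_s'],s['tcp_pos'],s['eef_rot'],s['contact_force'])
p,d=capture("side"); cv2.imwrite("pics/side2.png",p)
E
```

```text
1.8667 [ 0.52352006 -0.17102615  0.19524776] [-1.79825597e+02 -4.01905427e-04 -9.66502401e+01] [-0.32016125 -0.37311715  2.09208347]
```

View pics/side2.png

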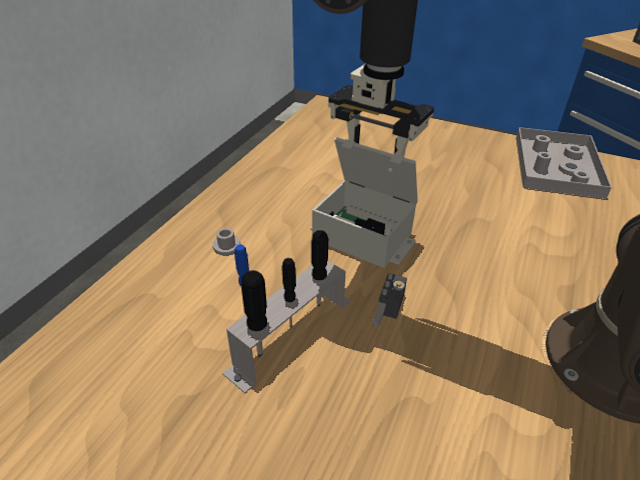

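The cover is tilting forward with the fingers behind it. I follow the arc.

Call:
servo_tool([
  [-0.012, 0, 0.004],
  [-0.024, 0, 0.009],
  [-0.038, 0, 0.019],
  [-0.052, 0, 0.031],
  [-0.063, 0, 0.045],
  [-0.073, 0, 0.06],
  [-0.078, 0, 0.071],
  [-0.082, 0, 0.082],
  [-0.084, 0, 0.09],
  [-0.085, 0, 0.098],
], grip=[-1, -1, -1, -1, -1, -1, -1, -1, -1, -1], turn=[0, 0, 0, 0, 0, 0, 0, 0, 0, 0])

```text
time_s: 2.75
tcp_pos: [0.5324, -0.0872, 0.0948]
eef_rot: [180.0, 0.0, -96.7]
contact_force: [0.1, 0.1, 1.3]
gripper_width: 0.0875
```

Call:
servo_tool([
  [0, 0, 0.004],
  [0, 0, 0.008],
  [0, 0, 0.01],
  [0, 0, 0.012],
  [0, 0, 0.012],
], grip=[-1, -1, -1, -1, -1], turn=[0, 0, 0, 0, 0])

```text
time_s: 3.17
tcp_pos: [0.5325, -0.0879, 0.0877]
eef_rot: [-179.9, 0.0, -96.7]
contact_force: [-15.5, 8.3, 39.7]
gripper_width: 0.0874
```

The cover stopped at 88 mm with a solid reaction, so it is shut. I back up and look at the hole.

Call:
servo_tool([
  [0, 0, -0.01],
  [0, 0, -0.04],
  [0, 0, -0.07],
  [0, 0, -0.1],
  [0, 0, -0.12],
  [0, 0, -0.12],
], grip=[-1, -1, -1, -1, -1, -1], turn=[0, 0, 0, 0, 0, 0])

```text
time_s: 3.67
tcp_pos: [0.5349, -0.0883, 0.2088]
eef_rot: [-179.5, 0.1, -96.7]
contact_force: [1.2, 0.5, -0.5]
gripper_width: 0.0875
```

```bash
python3 - <<'E'
from plant import r,capture,calibration
import cv2,numpy as np
s=r.get_state();print(s['time_s'],s['tcp_pos'],s['eef_rot'],s['contact_force'])
for n in("wrist","side","scene"):
    c=calibration(n); p,d=capture(n); cv2.imwrite(f"pics/{n}3.png",p); np.savez(f"pics/{n}3.npz",p=p,d=d,**{k:c[k] for k in("fx","fy","cx","cy","view")})
cv2.imwrite("pics/comb3.png",np.hstack([cv2.imread("pics/wrist3.png")[:, ::][::1],]))
E
```

```text
3.6667 [ 0.5349348  -0.08833629  0.20881896] [-1.79524109e+02  6.84172747e-02 -9.66917036e+01] [ 1.15501435  0.53222514 -0.54292384]
```

View pics/wrist3.png

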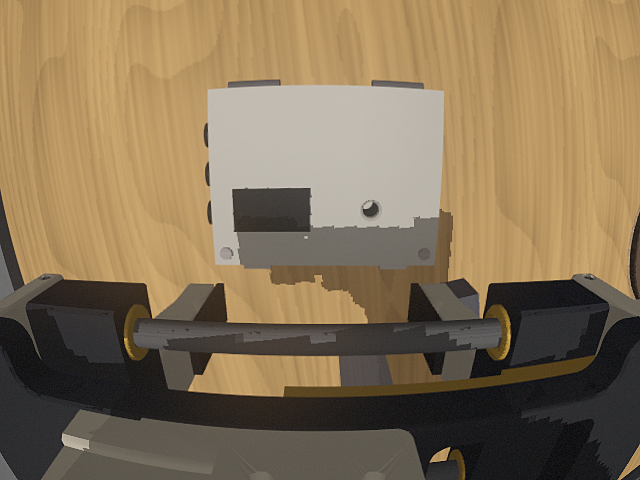

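View pics/side3.png

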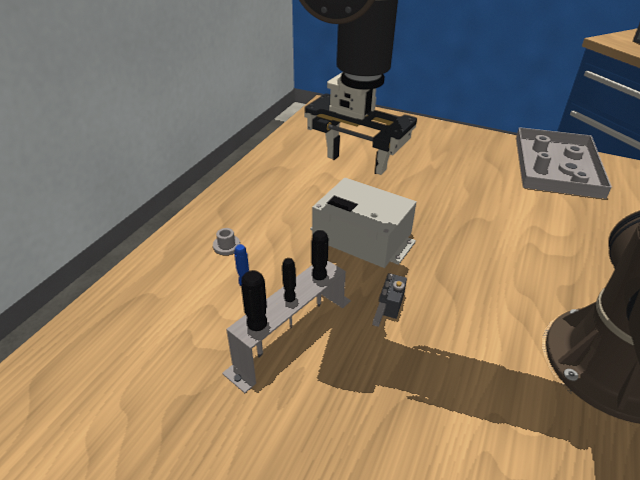

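The cover lies shut in both pictures. The hole is at wrist (371,209) and side (374,215). I locate it in world coordinates.

```bash
cat >> h.py <<'E'
def wray(z,u,v):
    Vi=np.linalg.inv(z['view']); a=np.array([u-z['cx'],v-z['cy']]); rr=np.hypot(*a); th=rr/z['fx']
    s=np.sin(th)/max(rr,1e-9); d=np.array([a[0]*s,-a[1]*s,-np.cos(th)]); return Vi[:3,3],Vi[:3,:3]@d
def pray(z,u,v):
    Vi=np.linalg.inv(z['view']); d=np.array([(u-z['cx'])/z['fx'],-(v-z['cy'])/z['fy'],-1.]); return Vi[:3,3],Vi[:3,:3]@d
def on(o,d,h): return o+d*(h-o[2])/d[2]
E
python3 - <<'E'
from h import *
w=load("wrist3");t=load("side3");s=load("scene3")
# corners & hole
for nm,u,v,h in(("hole",371,209,.088),("bl",216.5,265,.088),("br",443,264,.088),("tl",208.5,91,.088),("tr",443.5,92,.088)):
    print(nm,on(*wray(w,u,v),h).round(4))
print("side hole",on(*pray(t,374.5,215),.088).round(4))
# view where hole would project in scene
print(proj(s,on(*wray(w,371,209),.088)))
a=cv2.resize(w['p'][190:230,350:392],None,fx=9,fy=9,interpolation=cv2.INTER_NEAREST)
b=cv2.resize(t['p'][200:230,360:390],None,fx=12,fy=12,interpolation=cv2.INTER_NEAREST)
cv2.imwrite("pics/h3.png",np.hstack([a,cv2.resize(b,(360,360))]))
# depth-based cover fit in side
C=cloud(t); m=(np.abs(C[...,2]-.088)<.006)&(C[...,0]>.38)&(C[...,0]<.66)&(C[...,1]>-.26)&(C[...,1]<.02)&(t['d']>0)
r=cv2.minAreaRect(C[m][:,:2].astype(np.float32)*1000);print(r,np.median(C[m][:,2]))
E
```

```text
hole [ 0.4912 -0.1046  0.088 ]
bl [ 0.6194 -0.073   0.088 ]
br [ 0.4343 -0.0525  0.088 ]
tl [ 0.6031 -0.2107  0.088 ]
tr [ 0.426  -0.1902  0.088 ]
side hole [ 0.4909 -0.1012  0.088 ]
[288.45575476 205.36860007]
((526.02294921875, -128.81961059570312), (149.31715393066406, 182.5778350830078), 83.63166809082031) 0.08744374256369453
```

View pics/h3.png

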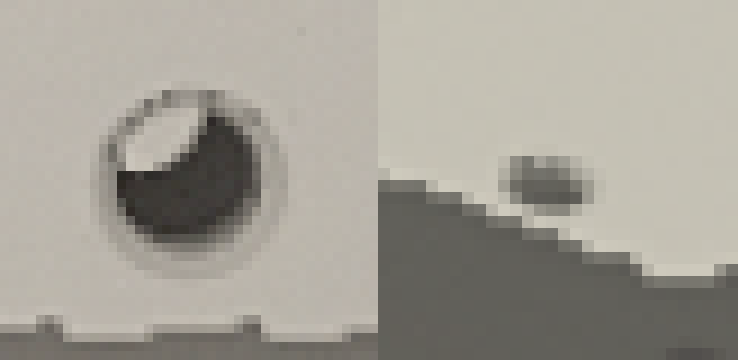

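View pics/scene3.png

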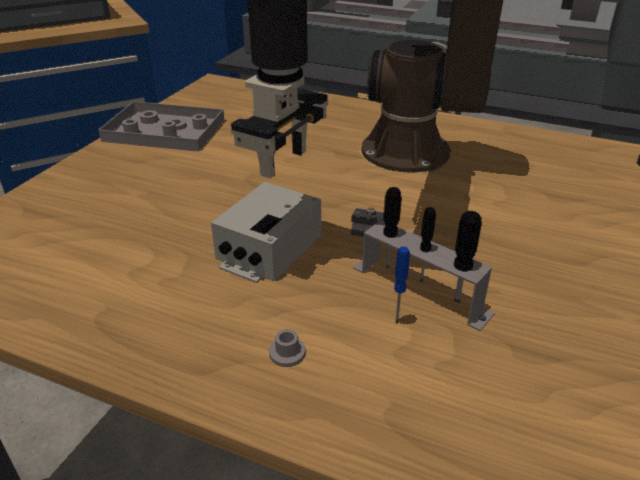

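Hole estimates agree across views (about (0.491, -0.103); scene shows it at (288,206)). Now I hover over the slim driver with the jaw turned across the rack.

Call:
servo_tool([
  [-0.02, 0.002, -0.025],
  [-0.05, 0.005, -0.055],
  [-0.085, 0.009, -0.055],
  [-0.12, 0.013, -0.055],
  [-0.155, 0.017, -0.055],
  [-0.19, 0.021, -0.055],
  [-0.225, 0.025, -0.055],
  [-0.255, 0.028, -0.055],
  [-0.275, 0.029, -0.055],
  [-0.275, 0.029, -0.055],
], grip=[-1, -1, -0.5, -0.3, 0, 0, 0, 0, 0, 0], turn=[0.05, 0.1, 0.15, 0.174, 0.174, 0.174, 0.174, 0.174, 0.174, 0.174])

```text
time_s: 4.65
tcp_pos: [0.5353, 0.1916, 0.2565]
eef_rot: [179.9, -0.1, -106.5]
contact_force: [0.5, -0.1, -0.9]
gripper_width: 0.0452
```

```bash
python3 - <<'E'
from plant import r,capture,calibration
import cv2,numpy as np
from h import *
s=r.get_state();print(s['time_s'],s['tcp_pos'],s['eef_rot'],s['contact_force'])
for n in("wrist","scene"):
    c=calibration(n); p,d=capture(n); cv2.imwrite(f"pics/{n}4.png",p); np.savez(f"pics/{n}4.npz",p=p,d=d,**{k:c[k] for k in("fx","fy","cx","cy","view")})
# refined hole
w=load("wrist3");t=load("side3");sc=load("scene3")
print(on(*wray(w,370.7,209.8),.088).round(4),on(*pray(t,373.5,214.6),.088).round(4),on(*pray(sc,288,206),.088).round(4))
# blue
for n,z in(("scene",sc),("side",t)):
    g=z['p'].astype(int);m=(g[...,0]>g[...,2]*2)&(g[...,0]>60);C=cloud(z);m&=(np.abs(C[...,0]-.64)<.05)&(np.abs(C[...,1]-.18)<.05);P=C[m];print(n,P.mean(0),P.min(0),P.max(0))
E
```

```text
4.65 [0.53532437 0.19155066 0.25647003] [ 1.79895467e+02 -1.08115692e-01 -1.06526049e+02] [ 0.51936412 -0.10669911 -0.87744495]
[ 0.4915 -0.104   0.088 ] [ 0.4932 -0.1016  0.088 ] [ 0.4937 -0.1044  0.088 ]
scene [0.644915   0.17465088 0.12654075] [0.62927559 0.16432586 0.07718393] [0.65164611 0.18390955 0.16242315]
side [0.63333034 0.18228109 0.13454654] [0.62574193 0.17156186 0.08030158] [0.6445876  0.18889394 0.16245026]
```

View pics/wrist4.png

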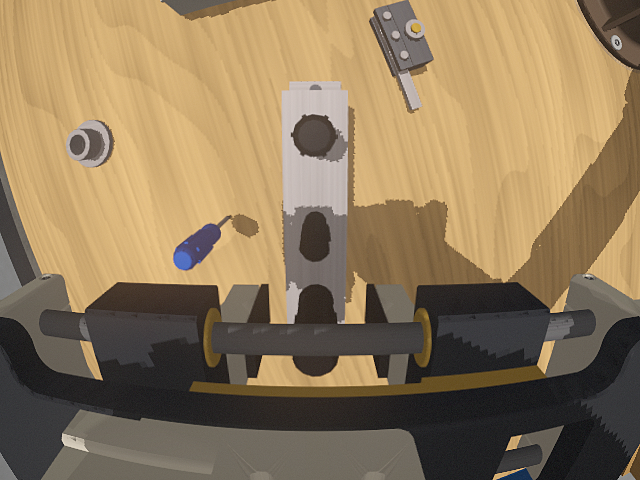

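View pics/scene4.png

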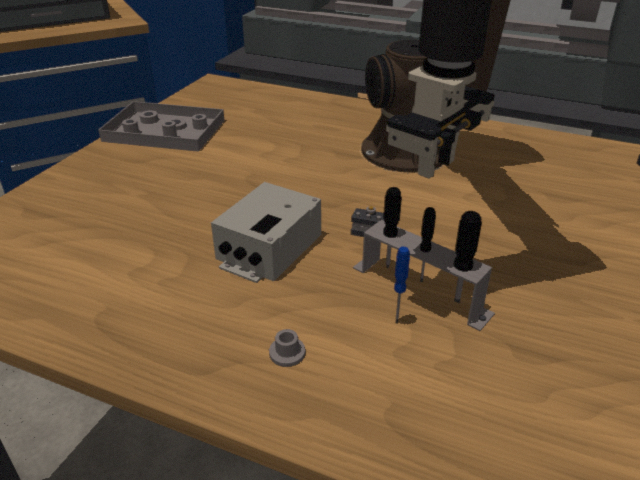

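```bash
python3 - <<'E'
from h import *
w=load("wrist4")
def wproj(p):
    q=w['view']@np.append(p,1); th=np.arctan2(np.hypot(q[0],q[1]),-q[2]);n=np.hypot(q[0],q[1]);return w['cx']+w['fx']*th*q[0]/n, w['cy']-w['fx']*th*q[1]/n
for h in(.18,.1375,.095): print(h,wproj([.538,.1883,h]))
print('tcp',wproj([.5353,.1916,.2565]))
cv2.imwrite("pics/c4.png",cv2.resize(w['p'][190:400,220:410],None,fx=2.8,fy=2.8))
E
```

```text
0.18 (np.float64(309.75836545385636), np.float64(250.35283910204376))
0.1375 (np.float64(310.70532890836773), np.float64(233.88454741085883))
0.095 (np.float64(311.4207493371913), np.float64(221.54506672380964))
tcp (np.float64(314.5739056801307), np.float64(303.8784190143611))
```

View pics/c4.png

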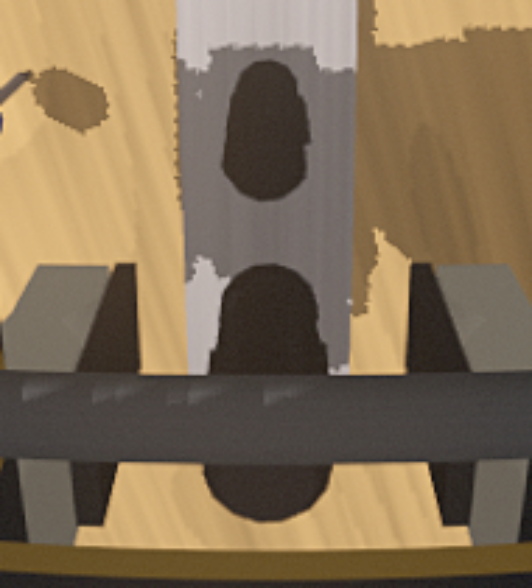

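The slim driver (crop centre (265,130)) sits midway between the fingers along the jaw. The blue look-alike tops out at z = 0.162, below the gripper body's lowest height. I descend.

Call:
servo_tool([
  [0.003, -0.001, 0.02],
  [0.003, -0.001, 0.04],
  [0.003, -0.001, 0.058],
  [0.003, -0.001, 0.075],
  [0.003, -0.001, 0.092],
  [0.003, -0.001, 0.108],
  [0.003, -0.001, 0.122],
  [0.003, -0.001, 0.131],
  [0.003, -0.001, 0.131],
], grip=[0, 0, 0, 0, 0, 0, 0, 0, 0], turn=[0, 0, 0, 0, 0, 0, 0, 0, 0])

```text
time_s: 5.5
tcp_pos: [0.5345, 0.1836, 0.1252]
eef_rot: [179.8, -0.2, -106.8]
contact_force: [-0.1, 0.0, -0.3]
gripper_width: 0.0436
```

```bash
python3 - <<'E'
from plant import r,capture,calibration
import cv2,numpy as np
s=r.get_state();print(s['time_s'],s['tcp_pos'],s['eef_rot'],s['contact_force'])
p,d=capture("side");q,d=capture("scene")
cv2.imwrite("pics/g5.png",np.hstack([cv2.resize(p[170:370,190:350],None,fx=2.5,fy=2.5),cv2.resize(q[140:340,350:510],None,fx=2.5,fy=2.5)]))
E
```

```text
5.5 [0.53450315 0.18359263 0.12516589] [ 179.83956048   -0.18550342 -106.75575059] [-0.12680381  0.01976846 -0.31439416]
```

View pics/g5.png

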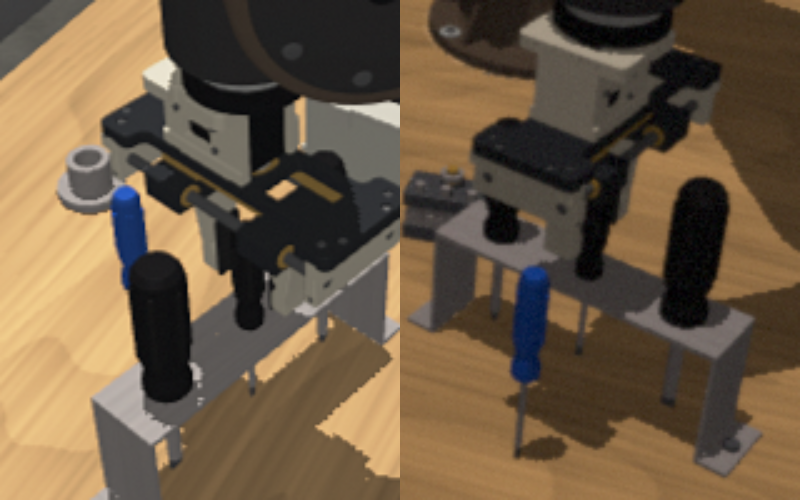

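Call:
servo_tool([
  [-0.004, -0.001, 0.001],
  [-0.004, -0.001, 0.001],
  [-0.004, -0.001, 0.001],
  [-0.004, -0.001, 0.001],
  [-0.004, -0.001, 0.001],
  [-0.004, -0.001, 0.001],
  [-0.004, -0.001, 0.001],
  [-0.004, -0.001, 0.001],
  [-0.004, -0.001, 0.001],
], grip=[0, 0, 0.3, 0.6, 0.8, 1, 1, 1, 1], turn=[0, 0, 0, 0, 0, 0, 0, 0, 0], newtons=35)

```text
time_s: 6.35
tcp_pos: [0.5379, 0.1889, 0.1267]
eef_rot: [-180.0, 0.0, -106.7]
contact_force: [-0.7, 0.5, 1.3]
gripper_width: 0.0194
```

Gripped at 19.4 mm. I lift straight out.

Call:
servo_tool([
  [0, 0, -0.015],
  [0, 0, -0.035],
  [0, 0, -0.055],
  [0, 0, -0.08],
  [0, 0, -0.105],
  [0, 0, -0.13],
  [0, 0, -0.155],
  [0, 0, -0.18],
  [0, 0, -0.2],
  [0, 0, -0.2],
], grip=[1, 1, 1, 1, 1, 1, 1, 1, 1, 1], turn=[0, 0, 0, 0, 0, 0, 0, 0, 0, 0])

```text
time_s: 7.18
tcp_pos: [0.5395, 0.1893, 0.3313]
eef_rot: [-179.7, 0.3, -106.7]
contact_force: [0.0, 0.3, -0.4]
gripper_width: 0.0193
```

```bash
python3 - <<'E'
from plant import r,capture,calibration
import cv2,numpy as np
s=r.get_state();print(s['time_s'],s['tcp_pos'],s['eef_rot'],s['contact_force'],s['gripper_width'])
p,d=capture("side");q,d=capture("scene")
cv2.imwrite("pics/g6.png",np.hstack([cv2.resize(p[100:400,190:350],None,fx=2,fy=2),cv2.resize(q[40:340,330:510],None,fx=2,fy=2)]))
E
```

```text
7.1833 [0.53945312 0.18934914 0.33131691] [-179.70742271    0.26320481 -106.65300789] [ 0.0101304   0.30005713 -0.43531919] 0.019319492224446164
```

View pics/g6.png

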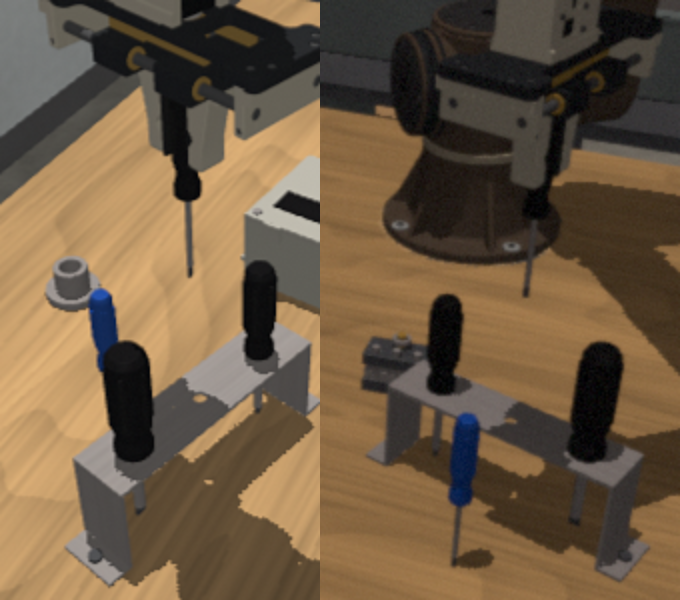

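The slim driver hangs upright and clear of the rack, and the others are untouched. I traverse above the cover.

Call:
servo_tool([
  [0.02, -0.003, 0],
  [0.05, -0.007, 0],
  [0.085, -0.011, 0],
  [0.12, -0.016, 0],
  [0.155, -0.02, 0],
  [0.19, -0.025, 0],
  [0.225, -0.03, 0],
  [0.255, -0.034, 0],
  [0.28, -0.037, 0],
  [0.294, -0.0385, 0],
], grip=[1, 1, 1, 1, 1, 1, 1, 1, 1, 1], turn=[0, 0, 0, 0, 0, 0, 0, 0, 0, 0])

```text
time_s: 8.12
tcp_pos: [0.489, -0.1061, 0.3253]
eef_rot: [179.9, -0.0, -106.8]
contact_force: [0.1, 0.0, -0.8]
gripper_width: 0.0197
```

Call:
servo_tool([
  [0, 0, 0.02],
  [0, 0, 0.05],
  [0, 0, 0.08],
  [0, 0, 0.1],
  [0, 0, 0.115],
  [0, 0, 0.12],
  [0, 0, 0.12],
  [0, 0, 0.12],
], grip=[1, 1, 1, 1, 1, 1, 1, 1], turn=[0, 0, 0, 0, 0, 0, 0, 0])

```text
time_s: 8.78
tcp_pos: [0.4905, -0.1039, 0.2067]
eef_rot: [180.0, -0.0, -106.7]
contact_force: [0.4, -0.4, -0.8]
gripper_width: 0.0192
```

```bash
python3 - <<'E'
from plant import r,capture,calibration
import cv2,numpy as np
s=r.get_state();print(s['time_s'],s['tcp_pos'],s['eef_rot'],s['contact_force'],s['gripper_width'])
for n in("side","scene","wrist"):
    c=calibration(n); p,d=capture(n); cv2.imwrite(f"pics/{n}7.png",p); np.savez(f"pics/{n}7.npz",p=p,d=d,**{k:c[k] for k in("fx","fy","cx","cy","view")})
p=cv2.imread("pics/side7.png");q=cv2.imread("pics/scene7.png")
cv2.imwrite("pics/g7.png",np.hstack([cv2.resize(p[140:250,330:430],None,fx=4,fy=4,interpolation=cv2.INTER_NEAREST),cv2.resize(q[120:230,240:340],None,fx=4,fy=4,interpolation=cv2.INTER_NEAREST)]))
E
```

```text
8.7833 [ 0.49045058 -0.10392428  0.20665087] [ 1.79976152e+02 -3.02998905e-02 -1.06664149e+02] [ 0.37254934 -0.35761913 -0.82108684] 0.01919668273643675
```

View pics/g7.png

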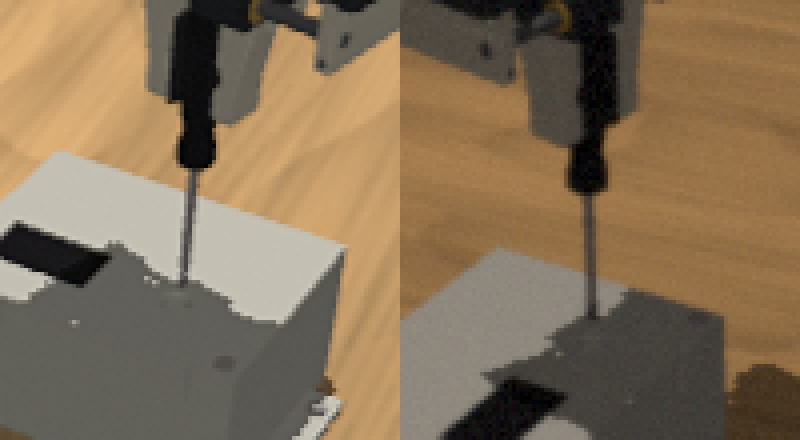

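View pics/wrist7.png

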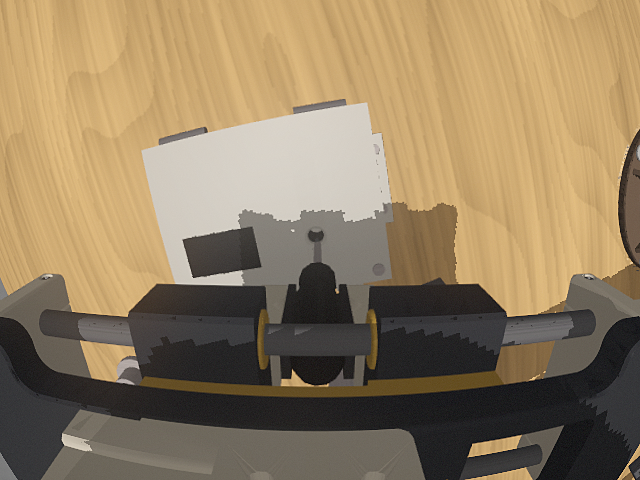

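```bash
python3 - <<'E'
from h import *
t=load("side7");s=load("scene7");w=load("wrist7")
def tri(rs):
    A=np.zeros((3,3));b=np.zeros(3);
    for o,d in rs:
        d=d/np.linalg.norm(d);M=np.eye(3)-np.outer(d,d);A+=M;b+=M@o
    x=np.linalg.solve(A,b);return x,[np.linalg.norm(np.cross(x-o,d/np.linalg.norm(d))) for o,d in rs]
print('tip',tri([pray(t,375.9,210.4),pray(s,287.8,199.2)]))
print('hole tri',tri([pray(t,373.5,214.6),pray(s,288,206)]))
print('hole3',tri([pray(t,373.5,214.6),pray(s,288,206),wray(load("wrist3"),370.7,209.8)]))
print('wrist hole',on(*wray(w,316,235),.088), on(*wray(w,316,236),.088))
a=cv2.resize(load("scene3")['p'][190:222,270:305],None,fx=10,fy=10,interpolation=cv2.INTER_NEAREST)
b=cv2.resize(w['p'][215:275,285:350],None,fx=6,fy=6,interpolation=cv2.INTER_NEAREST)
print(a.shape,b.shape);cv2.imwrite("pics/h7.png",np.hstack([a,cv2.resize(b,(350,320))]))
E
```

```text
tip (array([ 0.48945329, -0.1054504 ,  0.09946974]), [np.float64(0.001805564728274799), np.float64(0.0018055647282747655)])
hole tri (array([ 0.49363077, -0.10393143,  0.08722718]), [np.float64(0.0008412884351995226), np.float64(0.0008412884351997211)])
hole3 (array([ 0.49267796, -0.10394498,  0.08716633]), [np.float64(0.00136170958245048), np.float64(0.0008851023373715243), np.float64(0.0013137836712918242)])
wrist hole [ 0.4905512  -0.10475196  0.088     ] [ 0.49078149 -0.10398476  0.088     ]
(320, 350, 3) (360, 390, 3)
```

View pics/h7.png

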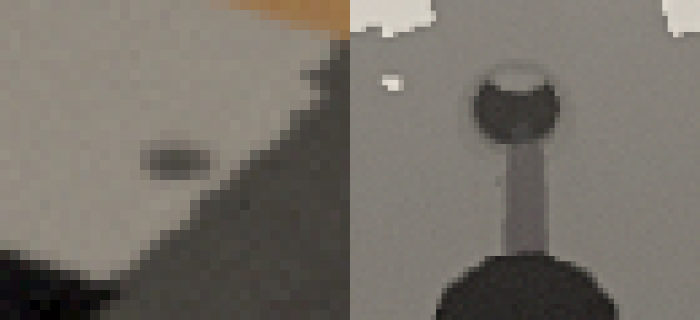

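```bash
python3 - <<'E'
from h import *
w=load("wrist7");t=load("side7");s=load("scene7")
for h in(.0995,.103): 
  print('wrist tip',on(*wray(w,317.5,239),h).round(4),'side',on(*pray(t,375.9,210.4),h).round(4),'scene',on(*pray(s,287.8,199.2),h).round(4))
print('hole wrist',on(*wray(w,315.2,234.4),.088).round(4),'side',on(*pray(t,373.5,214.6),.088).round(4),'scene',on(*pray(s,287.3,205.5),.088).round(4))
E
```

```text
wrist tip [ 0.4894 -0.1044  0.0995] side [ 0.4893 -0.1025  0.0995] scene [ 0.4872 -0.1076  0.0995]
wrist tip [ 0.4891 -0.1054  0.103 ] side [ 0.4879 -0.0978  0.103 ] scene [ 0.4922 -0.105   0.103 ]
hole wrist [ 0.491  -0.1054  0.088 ] side [ 0.4932 -0.1016  0.088 ] scene [ 0.4925 -0.1065  0.088 ]
```

All three views put the hole about 3 mm towards +x from the tip. I correct by that and enter.

Call:
servo_tool([
  [-0.001, -0.003, 0],
  [-0.001, -0.003, 0],
  [-0.001, -0.003, 0.004],
  [-0.001, -0.003, 0.009],
  [-0.001, -0.003, 0.014],
  [-0.001, -0.003, 0.018],
  [-0.001, -0.003, 0.022],
  [-0.001, -0.003, 0.022],
], grip=[1, 1, 1, 1, 1, 1, 1, 1], turn=[0, 0, 0, 0, 0, 0, 0, 0])

```text
time_s: 9.6
tcp_pos: [0.4929, -0.1037, 0.1834]
eef_rot: [179.9, -0.0, -106.7]
contact_force: [0.0, 0.2, -0.7]
gripper_width: 0.0195
```

```bash
python3 - <<'E'
from plant import r,capture,calibration
import cv2,numpy as np
s=r.get_state();print(s['time_s'],s['tcp_pos'],s['eef_rot'],s['contact_force'],s['gripper_width'])
P=[]
for n in("side","scene","wrist"):
    p,d=capture(n); cv2.imwrite(f"pics/{n}8.png",p); P.append(p)
c=[cv2.resize(P[0][180:240,345:405],(390,390),interpolation=cv2.INTER_NEAREST),cv2.resize(P[1][170:230,260:320],(390,390),interpolation=cv2.INTER_NEAREST)]
cv2.imwrite("pics/g8.png",np.hstack(c))
cv2.imwrite("pics/g8w.png",cv2.resize(P[2][200:270,280:350],(420,420),interpolation=cv2.INTER_NEAREST))
E
```

```text
9.6 [ 0.49293856 -0.10373748  0.18341415] [ 1.79905875e+02 -3.10709423e-02 -1.06681265e+02] [ 0.01181543  0.17814493 -0.71100358] 0.019484779987275956
```

View pics/g8.png

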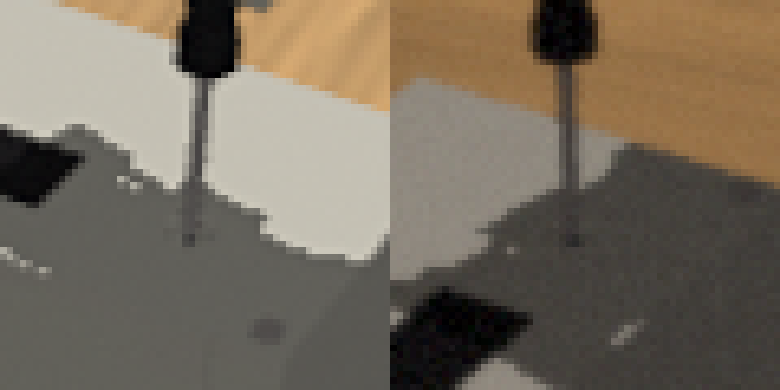

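View pics/g8w.png

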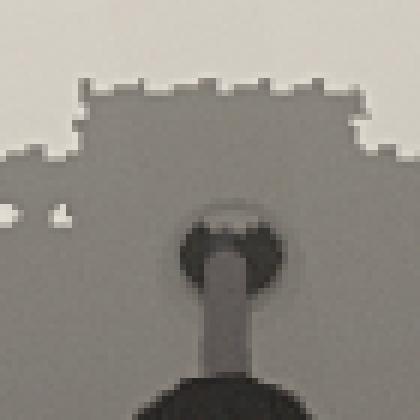

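The tip is inside the hole without contact force: shaft at crop (225,260), hole centred at (232,255). I descend toward the button.

Call:
servo_tool([
  [0, 0, 0.005],
  [0, 0, 0.01],
  [0, 0, 0.015],
  [0, 0, 0.02],
  [0, 0, 0.023],
  [0, 0, 0.026],
  [0, 0, 0.028],
  [0, 0, 0.028],
], grip=[1, 1, 1, 1, 1, 1, 1, 1], turn=[0, 0, 0, 0, 0, 0, 0, 0], newtons=40)

```text
time_s: 10.42
tcp_pos: [0.4935, -0.1038, 0.1564]
eef_rot: [180.0, -0.0, -106.7]
contact_force: [-0.6, 0.4, 3.2]
gripper_width: 0.0191
```

```bash
python3 - <<'E'
from plant import r
s=r.get_state();print(s['time_s'],s['tcp_pos'],s['eef_rot'],s['contact_force'],s['moment'],s['gripper_width'])
E
```

```text
10.4167 [ 0.49348406 -0.10380745  0.15642656] [ 1.79983136e+02 -1.78375946e-02 -1.06667273e+02] [-0.60674863  0.4183962   3.20260462] [0.14841353 0.59686791 0.01538645] 0.019143550990152813
```

Contact, about 3.9 N over baseline, so the button is roughly half way in. I press on in small steps.

Call:
servo_tool([
  [0, 0, 0.001],
  [0, 0, 0.002],
  [0, 0, 0.002],
  [0, 0, 0.002],
], grip=[1, 1, 1, 1], turn=[0, 0, 0, 0])

```text
time_s: 10.75
tcp_pos: [0.4936, -0.1038, 0.1548]
eef_rot: [-180.0, -0.0, -106.7]
contact_force: [-2.7, 0.1, 4.3]
gripper_width: 0.0195
```

Call:
servo_tool([
  [0, 0, 0.001],
  [0, 0, 0.0015],
  [0, 0, 0.0015],
  [0, 0, 0.0015],
], grip=[1, 1, 1, 1], turn=[0, 0, 0, 0])

```text
time_s: 11.08
tcp_pos: [0.4937, -0.1038, 0.1534]
eef_rot: [-180.0, -0.0, -106.7]
contact_force: [-2.7, 0.5, 7.7]
gripper_width: 0.0197
```

Call:
servo_tool([
  [0, 0.001, 0.001],
  [0, 0.001, 0.0015],
  [0, 0.001, 0.0015],
  [0, 0.001, 0.0015],
  [0, 0.001, 0.0015],
], grip=[1, 1, 1, 1, 1], turn=[0, 0, 0, 0, 0])

```text
time_s: 11.5
tcp_pos: [0.4937, -0.1037, 0.1531]
eef_rot: [-179.9, 0.0, -106.6]
contact_force: [-3.6, 0.3, 13.6]
gripper_width: 0.0192
```

```bash
python3 - <<'E'
from plant import r,capture
import cv2,numpy as np
P=[];F=[]
for n in("side","scene","wrist"):
    s=r.get_state();F.append(s['contact_force']);p,d=capture(n); cv2.imwrite(f"pics/{n}9.png",p); P.append(p)
print(s['time_s'],s['tcp_pos'],np.round(F,1),s['gripper_width'])
c=[cv2.resize(P[0][160:240,335:415],(390,390),interpolation=cv2.INTER_NEAREST),cv2.resize(P[1][150:230,250:330],(390,390),interpolation=cv2.INTER_NEAREST)]
cv2.imwrite("pics/g9.png",np.hstack(c))
E
```

```text
11.6 [ 0.4936416  -0.10369103  0.15307739] [[-3.6  0.3 13.6]
 [-3.   0.7 13.2]
 [-3.1  0.6 13.8]] 0.019368224897196175
```

View pics/g9.png

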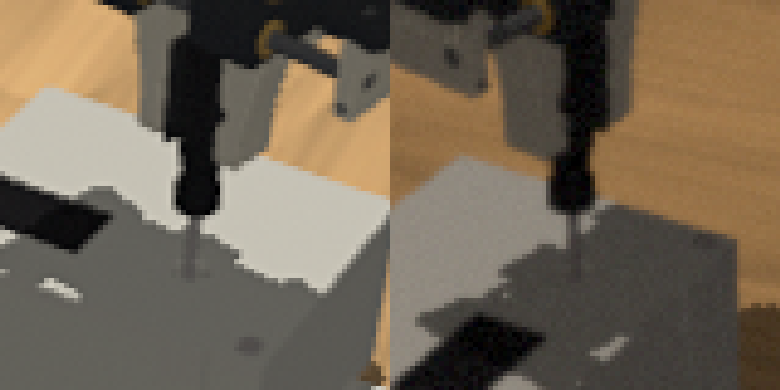

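View pics/scene9.png

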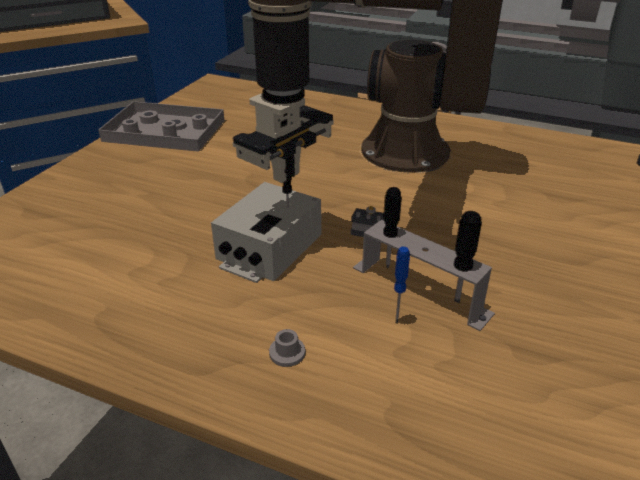

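The TCP stops 5 mm below first contact and the force climbs steeply (about 14 N), so the button is bottomed. The shaft goes into the hole at scene (288,205). I hold and re-check.

Call:
servo_tool([
  [0, 0, 0],
  [0, 0, 0],
  [0, 0, 0],
  [0, 0, 0],
  [0, 0, 0],
  [0, 0, 0],
  [0, 0, 0],
  [0, 0, 0],
], grip=[1, 1, 1, 1, 1, 1, 1, 1], turn=[0, 0, 0, 0, 0, 0, 0, 0])

```text
time_s: 12.32
tcp_pos: [0.4937, -0.1037, 0.1531]
eef_rot: [-179.9, 0.0, -106.6]
contact_force: [-3.5, -0.1, 14.4]
gripper_width: 0.0195
```

```bash
python3 - <<'E'
from h import *
# shoulder height from side/scene depth: lowest black handle px near driver
for n in("side9","scene9"):
    p=cv2.imread(f"pics/{n}.png"); z=load("side7" if n[:2]=="si" else "scene7")
    w=(360,390,170,215) if n[:2]=="si" else (275,300,160,205)
    u0,u1,v0,v1=w; m=p[v0:v1,u0:u1].max(-1)<40; ys,xs=np.nonzero(m); r=ys.max(); print(n,'shoulder px',u0+xs[ys==r].mean(),v0+r)
    # height at known xy axis: predicted px of shoulder front-lower edge at z=.122
    print('pred shoulder',proj(z,[.4925,-.104,.122]),'if 5mm higher',proj(z,[.4925,-.104,.127]),'hole',proj(z,[.4925,-.104,.088]))
E
```

```text
side9 shoulder px 375.0 203
pred shoulder [375.56846123 200.68722029] if 5mm higher [375.76867746 198.67106706] hole [374.23960461 214.06864613]
scene9 shoulder px 287.0 193
pred shoulder [287.8782399  191.14757028] if 5mm higher [287.79755123 188.95898508] hole [288.41670093 205.75269178]
```

```bash
python3 - <<'E'
from plant import r,order
s=r.get_state();print(s['time_s'],s['tcp_pos'],s['contact_force'])
print(order.close_job())
E
```

```text
12.3167 [ 0.49366072 -0.10369142  0.15309501] [-3.46173897 -0.10219659 14.38459749]
the job is handed in; nothing more can be done
None
```

I swung the cover shut, took the slimmest black-handled screwdriver from the middle of the rack, and pressed the reset button through the hole. I handed the job in at 12.3 s, still gripping the screwdriver and holding the button down. No verdict is reported, so success rests on the checks below.

**Last checks:**
- **Cover:** it stopped at 88 mm with a solid push-back and looks shut in the later pictures.
- **Button:** the gripper stopped about 5 mm below first contact, with a steady upward force of about 14 N. That means the button is at its stop. The handle's height in both fixed cameras agrees with this.
- **Grip:** the opening held steady at about 19.5 mm.
- **Other tools and parts:** in the last overall picture, the other screwdrivers (including the blue look-alike), the tool holder and the bushing look unmoved.

**What disagreed or stood out:**
- **Hole position:** the cameras differed by 2 to 5 mm, so I lined up the tip by comparing it with the hole in each picture.
- **Sideways force:** about 3.5 N remained during the press, probably the shaft touching the hole or friction at the tip. A 1 mm nudge did not remove it, so I left it.
- **Cover closing force:** closing the cover briefly gave about 40 N upward at the wrist (about 43 N in total). It was applied with the fingertips, not the gripper's body.

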